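# Wind back a sprung belt tensioner and lock it with its pin

### The job

Take the flat-headed locking pin from the wooden stand and put it through the eye of the sprung belt tensioner's arm. With the pin as your lever, wind the arm anticlockwise (seen from above) against its spring until the pin finds the hole in the plate underneath, push it fully home and let go, so that the pin alone keeps the tensioner wound. Work gently: press and pull with less than 40 N on the pin, stop short of the arm's end stop, and leave everything else on the bench where it is.

Things in the scene. Friction and masses are not known exactly. Their poses are not given: they have to be found in the camera images.
- pin_head (a point): Centre of the flat grip of the steel locking pin, which starts upright in one of the stand's two holes (draw it 36 mm straight up). The grip is a block 26 mm wide along x, 14 mm thick along y (grasp it across the 14 mm), 42 mm high along z: 21 mm above and below this point. z is up along the pin, about 80 g.
- pin_collar (a point): Centre of the underside of the pin's round collar (20 mm in diameter, 4 mm thick), 25 mm below pin_head; same axes. It lies on the arm's top face when the pin is fully home.
- pin_tip (a point): Centre of the lower end of the pin's round shaft (10 mm in diameter, 36 mm long from the collar down, the end bevelled over 3 mm), 61 mm below pin_head; same axes.
- stand: Wooden stand, 130 x 50 mm, 45 mm high; origin at the centre of its underside, x along the 130 mm. Holes of 12 mm, 34 mm either side of the centre along x: one holds the locking pin, the other a bolt with a low round head (14 mm high), not needed. The collar rests on its top.
- pivot (a point): Point on the vertical pivot axis, level with the arm's top face, 52 mm over the bench. The tensioner lies flat: a 210 mm foot board, the 165 mm square lock plate (its top 18 mm below this point), 4 mm of air, the arm (14 mm thick; its hub cap 8 mm higher). Opposite the eye the arm carries a black pulley, 62 mm across, 85 mm from the axis, up to 27 mm above this point.
- eye (a point): Centre of the mouth of the eye in the arm's ear, on its top face: a vertical through hole, 12 mm in diameter, 14 mm deep, 60 mm from the pivot axis. It turns with the arm. Under the spring's load the pin rubs in it: sliding the pin up or down takes a few N more.
- tensioner: Foot board of the tensioner, which carries the lock plate and the arm; origin on the bench under the pivot. The lock plate has one hole: 14 mm across, 28 mm deep, 60 mm from the axis. It lies under the eye at an arm angle that differs each time, 0.50 to 0.90 rad, not measured: feel for it. Elsewhere the tip stands on the plate, collar 18 mm above the arm.
- swing (a joint): Angle of the sprung arm about the vertical pivot axis: 0 at rest, growing anticlockwise seen from above; end stop at 1.25 rad. The spring pushes it back towards 0 with 0.21 N m plus 0.40 N m per rad: about 3.5 N at the eye at 0 and 8 N at 0.9 rad. Let go, it springs back.
Not all that is in view belongs to the job. What is shaped like the part that bears pin_head but blue or red is not meant.

How it is judged:
By the outcome, as a careful person would: the job done as asked, in the order asked, and still so for the second after the job is handed in, with the robot touching nothing.
It also fails if it takes over 67 s, if anything falls off the work surface, if the arm or the gripper's body presses on something with over 40 N, if the wrist force passes 120 N, or if a joint passes its speed limit or range.

### The arm

A 6-joint arm with a two-finger parallel gripper is mounted at the origin on the work surface. World frame = base frame: x ahead of the robot, y to its left, z up, the work surface at z = 0. Lengths are in mm, angles in degrees, forces in N, time in s.
With the tool pointing down it reaches from about 350 to 850 mm from the base axis. Payload 8.1 kg.
Tool frame: the origin (TCP) lies at the very end of the fingers, on their centre line; the grasp point (between the pads) lies r.tcp_to_grasp behind it (r.tcp_to_grasp is the distance from the TCP to the grasp point, in mm); z points along the fingers, y is the line along which they close (so a half turn about z gives the same grasp; the last joint's range is limited). The gripper opens to 85 mm and grips with 20 to 120 N. Pads are 22 mm wide; open, the fingers measure 114 mm over their backs; the gripper's body (76 mm by 85 mm) begins 54 mm behind the grasp point. The pads swing forward as they close: fully open they stand 13 mm farther back than shut.
Start: joints at [-74.221, 7.471, 85.268, -0, 87.261, -4.893], TCP at [211.834, -561.366, 231.292] pointing down, gripper open.
Joint ranges: [-169.43, 169.43], [-51.17, 129.36], [1.28, 143.12], [-76.62, 256.62], [0, 156.53], [-152.29, 152.29]. Speed limits (degrees/s): [136.94, 136.94, 159.86, 180, 180, 180].

### API

Orientations are given as [roll, pitch, yaw] about the fixed x, y, z axes, in that order (R = Rz(yaw) Ry(pitch) Rx(roll)).
In Python, from bench import r gives the robot as it stands.
- The arm moves only by the shell command python3 -m handwheel 'ROWS' [OPENING] [FORCE]. ROWS is JSON, a list of rows, each a list of 4 numbers: the shift along the tool's x, y, z in m, then the turn about the tool's z in degrees. A call has 1 to 10 rows; each row shifts and turns the commanded pose from where the row before left it, along the tool's axes as they then stand; what a row does not reach is not made up. A row lasts 1/10 s, in which the tool goes at most 50 mm and 8.59 degrees, less where a joint would pass 70% of its speed; a pose out of reach is approached as far as the arm can. A call is refused whole if a number of a shift passes 0.05 or a number of a turn 8.59, either way. A call with a gripper value outside its range is refused whole. OPENING is the finger opening in m, from 0 to 0.0854, set as the call begins (- or left out, the last holds). The fingers move at their own pace and stop on an object; FORCE is the grip in N (left out, the last holds). Time passes only in rows, so rows that do not move let the fingers close. It gives the time, the measured TCP pose, the force, the opening and the grip force at its end, in the units of the state.
- r.sense(): the state, without advancing time (a new reading comes with each control period).
- r.snapshot(name): name is "scene" or "top"; returns the picture (384x512x3 uint8, red, green, blue); there is no depth.
- r.camera_params(name): a dict with "fx", "fy", "cx", "cy" (pixels), "D" ([k1, k2, p1, p2, k3] as OpenCV has them; the pictures are not rectified), "R" (3x3) and "t" (3): a world point X has camera coordinates R X + t. Camera axes: x right, y down, z forward; pixel columns grow to the right and rows downward; lengths in mm; the calibration is good to about 2 mm. A picture is of the moment at which its call begins. camera_params takes no time and is no camera call.
- r.hand_in(): hands the job in; it is judged then, once.
The state is a dict: "time": time; "joint_pos": joint angles; "qd": joint speeds; "joint_efforts": joint torques, N m; "tool_pos": TCP position; "tcp_rot": TCP orientation; "ft_force": force on the tool from outside, world axes, zero at the start; "wrist_torque": the same for the moment, N m; "finger_gap": finger opening in mm; "grip_force": force on a finger pad.
Only numpy, scipy, OpenCV 4.12 (cv2) and the standard library are available. Lean on these libraries where they do the work, as an engineer would, in place of code of your own. Each camera call takes 0.05 s, during which the arm holds its last target. There are 200 camera calls.

## Working session

There is one attempt and no reset: what is moved stays moved. The work goes in short steps, Python scripts to look and compute and a shell command to move; the robot and the scene stay as the last step left them, time stands still between calls to the robot, and variables do not carry over. Pictures are saved under pics/ and viewed, at most 10 in all, crops included, and the job is handed in when it is done.

```bash
mkdir -p pics; python3 - <<'E'
from bench import r
import cv2
for n in("scene","top"):
    cv2.imwrite(f"pics/{n}0.png",r.snapshot(n)[:,:,::-1])
    p=r.camera_params(n);print(n,{k:p[k] for k in p})
print(r.sense(),r.tcp_to_grasp)
E
```

```text
scene {'fx': 459.1732171298814, 'fy': 459.1732171298814, 'cx': 258.1416578569346, 'cy': 196.3421525680708, 'D': array([-0.09933943,  0.        ,  0.        ,  0.        ,  0.        ]), 'R': array([[ 0.742365  ,  0.66986299, -0.01333363],
       [ 0.48498562, -0.55099533, -0.67911199],
       [-0.46225876,  0.49768235, -0.73391356]]), 't': array([-406.0755718 , -144.36317291, 1043.73041157])}
top {'fx': 359.1490862884974, 'fy': 359.1490862884974, 'cx': 251.7481671293185, 'cy': 187.2096597313307, 'D': array([-0.06969836,  0.        ,  0.        ,  0.        ,  0.        ]), 'R': array([[-0.01065931, -0.99978229,  0.01793727],
       [-0.99519504,  0.00886095, -0.09751057],
       [ 0.0973304 , -0.01889048, -0.99507283]]), 't': array([ 64.6291226 , 487.75595965, 708.38477515])}
{'time': 0.1, 'joint_pos': array([-7.42215099e+01,  7.51144760e+00,  8.53251418e+01, -7.50306455e-04,
        8.72609566e+01, -4.89340539e+00]), 'qd': array([ 0.10329195, -0.04788396, -0.17260913, -0.05910948,  0.05623965,
        0.01304022]), 'joint_efforts': array([ 2.34862237e-04, -5.70953929e+01, -5.01943016e+01, -2.90539901e-04,
        8.15105333e-03,  8.33218337e-06]), 'tool_pos': array([ 211.6841658 , -560.87552653,  230.3222306 ]), 'tcp_rot': array([-1.79902746e+02, -7.57423815e-03,  2.06719256e+01]), 'ft_force': array([-0.10932236,  0.50256578, -0.84736984]), 'wrist_torque': array([ 0.05439171, -0.02317667, -0.00380448]), 'grip_force': 0.0, 'finger_gap': 85.52449662595176} 18.700000000000003
```

View pics/scene0.png

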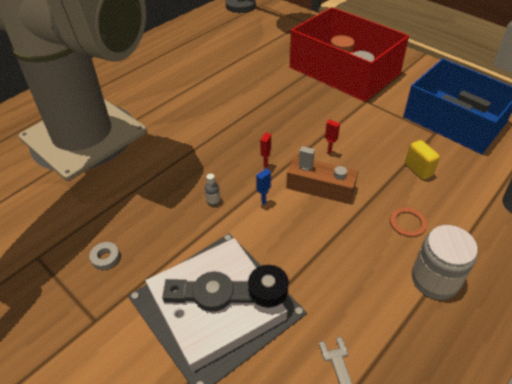

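View pics/top0.png

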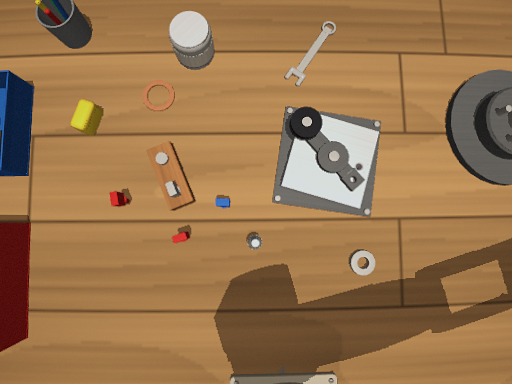

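Candidates for the pin, top view: the grey grip in the stand at (172,188), red ones at (117,199) and (180,238), a blue one at (222,202), the low bolt head in the stand at (161,158), and a small grey bottle at (255,241). I choose the grey grip in the stand. On the tensioner, the eye is near (352,180), the pivot near (334,156), and a dark spot near (359,167) is probably the plate hole. One close crop of each to check.

```bash
python3 - <<'E'
import cv2,numpy as np
a=cv2.imread("pics/top0.png");s=cv2.imread("pics/scene0.png")
f=lambda im,x,y,w,h,k:cv2.resize(im[y:y+h,x:x+w],None,fx=k,fy=k,interpolation=cv2.INTER_CUBIC)
c=np.hstack([f(a,140,135,60,80,6),f(a,295,130,70,80,6)]);cv2.imwrite("pics/crop1.png",c)
c=np.hstack([f(s,285,140,75,65,5),f(s,155,260,80,65,5)]);cv2.imwrite("pics/crop2.png",c)
E
```

```text
(no output)
```

View pics/crop1.png

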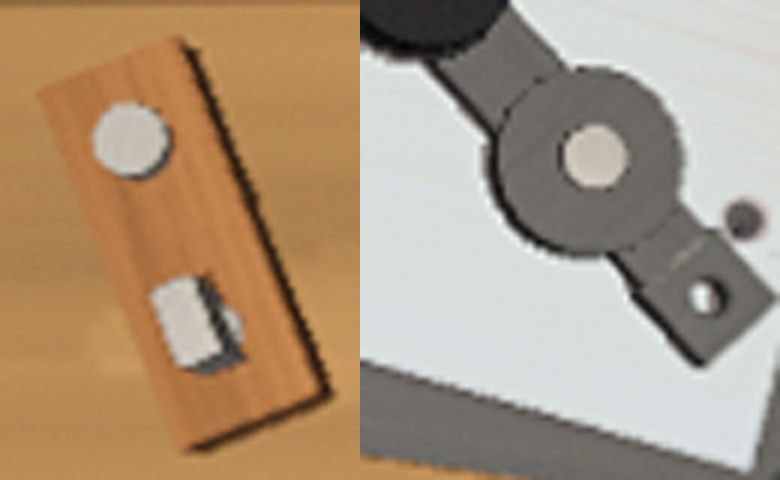

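View pics/crop2.png

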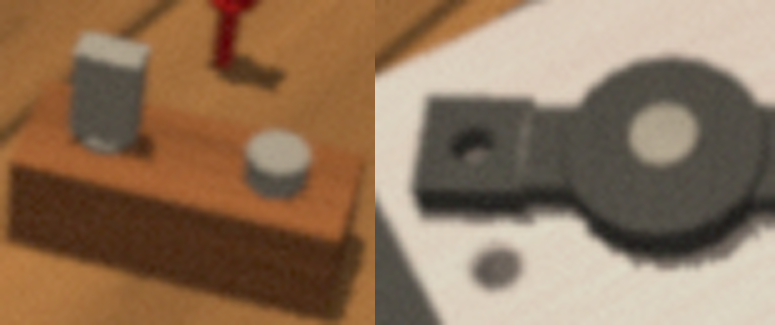

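The crops confirm the grey block-shaped grip with its collar at the stand's lower hole (top view ≈(170.6,188.3)). The bolt is at (161.2,157.9), the eye at (352.7,179.1) and the pivot at (333.9,155.8). The plate hole shows plainly at (358.4,166.3).

```bash
cat >h.py <<'E'
import numpy as np,cv2
from bench import r
def ray(n,uv):
    p=r.camera_params(n);K=np.array([[p['fx'],0,p['cx']],[0,p['fy'],p['cy']],[0,0,1]])
    x=cv2.undistortPoints(np.array([[uv]],float),K,p['D'])[0,0]
    R=np.array(p['R']);return -R.T@p['t'],R.T@np.array([x[0],x[1],1])
def at(n,uv,z):
    c,d=ray(n,uv);return (c+d*(z-c[2])/d[2])[:2]
E
python3 - <<'E'
from h import *
np.set_printoptions(precision=1,suppress=True)
T=lambda x,y,ox,oy:(x/6-.42+ox,y/6-.42+oy)
S=lambda x,y,ox,oy:(x/5-.4+ox,y/5-.4+oy)
P={}
for n,t,s,z in [("pin",T(186,322,140,135),S(112,50,285,140),91),("bolt",T(131,139,140,135),S(278,151,285,140),59),
 ("pivot",T(236,157,295,130),S(288,133,155,260),60),("eye",T(349,297,295,130),S(99,147,155,260),52),("hole",T(384,220,295,130),S(121.5,268,155,260),34)]:
    a,b=at("top",t,z),at("scene",s,z);P[n]=(a+b)/2;print(n,a,b,P[n])
v=P["pin"]-P["bolt"];print("stand",np.linalg.norm(v),np.degrees(np.arctan2(v[1],v[0])))
e=P["eye"]-P["pivot"];h=P["hole"]-P["pivot"]
a=[np.arctan2(q[1],q[0]) for q in(e,h)];print(np.linalg.norm(e),np.linalg.norm(h),np.degrees(a),a[1]-a[0])
# grip long edges
for c in [((150,292),(185,370)),((185,275),(222,355))]:
    A=[at("top",T(*q,140,135),91) for q in c];d=A[1]-A[0];print("edge",np.linalg.norm(d),np.degrees(np.arctan2(d[1],d[0])))
for c in [((85,33),(150,43)),((75,57),(138,66))]:
    A=[at("scene",S(*q,285,140),91) for q in c];d=A[1]-A[0];print("edge",np.linalg.norm(d),np.degrees(np.arctan2(d[1],d[0])))
E
```

```text
pin [481.1 211. ] [482.7 209.6] [481.9 210.3]
bolt [544.3 236.4] [544.5 235.8] [544.4 236.1]
pivot [ 545.5 -101.8] [ 546.8 -103. ] [ 546.2 -102.4]
eye [ 500. -140.] [ 502.8 -142.6] [ 501.4 -141.3]
hole [ 528.4 -158.7] [ 530.  -160.9] [ 529.2 -159.8]
stand 67.5653623027034 -157.5877504732731
59.31602365574756 59.86378364726114 [-139.  -106.5] 0.567962886530216
edge 26.614300759809936 -155.36219089338925
edge 27.455156105792025 -154.8167040153398
edge 24.798943529967005 28.08015149757093
edge 23.72389275866085 29.14107866123029
```

```bash
cat >>h.py <<'E'
import sys
def go(x,y,z,yaw):
    s=r.sense();p=np.array(s['tool_pos']);w=s['tcp_rot'][2];c,n=np.cos(np.radians(w)),np.sin(np.radians(w))
    d=np.array([x,y,z])-p
    print("tool dxyz mm",np.round([c*d[0]+n*d[1],n*d[0]-c*d[1],-d[2]],1),"turn",round((w-yaw+180)%360-180,1),"now",np.round(p,1),np.round(s['tcp_rot'],1),"F",np.round(s['ft_force'],1),"gap",round(s['finger_gap'],1),"grip",s['grip_force'],"t",s['time'])
if __name__=="__main__": go(*map(float,sys.argv[1:5]))
E
python3 -m handwheel '[[0.026,-0.031,0,0],[0.026,-0.031,0,0],[0.026,-0.031,0,0],[0.026,-0.031,0,0],[0.026,-0.031,0,0],[0.026,-0.031,0,0],[0.026,-0.031,0,0],[0.026,-0.031,0,0],[0.026,-0.031,0,0],[0.026,-0.031,0,0]]' 0.05 40
python3 -m handwheel '[[0.026,-0.031,0,0],[0.026,-0.031,0,0],[0.026,-0.031,0,0],[0.026,-0.031,0,0],[0.026,-0.031,0,0],[0.026,-0.031,0,0],[0.026,-0.031,0,0],[0.026,-0.031,0,0],[0.026,-0.031,0,0],[0,0,0,0]]'
python3 h.py 482 210.3 140 25
```

```text
time: 1.1
tool_pos: [345.7, -177.9, 231.0]
tcp_rot: [-180.0, -0.0, 20.6]
ft_force: [1.0, -0.5, -0.3]
finger_gap: 49.9
grip_force: 0.0
time: 2.1
tool_pos: [466.2, 167.9, 230.4]
tcp_rot: [-179.9, 0.0, 20.9]
ft_force: [-0.3, -1.3, -0.2]
finger_gap: 50.1
grip_force: 0.0
tool dxyz mm [ 29.8 -33.9  90.4] turn -4.1 now [466.2 167.9 230.4] [-179.9    0.    20.9] F [-0.3 -1.3 -0.2] gap 50.1 grip 0.0 t 2.1
```

```bash
python3 -m handwheel '[[0.010,-0.011,0.030,0],[0.010,-0.011,0.030,0],[0.010,-0.012,0.030,0],[0,0,0,-4.1],[0,0,0.015,0],[0,0,0.015,0],[0,0,0,0],[0,0,0,0]]'
python3 - <<'E'
from h import *
go(482,210.3,73,25)
s=r.snapshot("scene")[110:220,260:380,::-1];t=r.snapshot("top")[130:230,130:240,::-1]
f=lambda i,k:cv2.resize(i,(int(i.shape[1]*400/i.shape[0]),400),interpolation=cv2.INTER_CUBIC)
c=np.hstack([f(s,4),f(t,4)])[:, :800];cv2.imwrite("pics/above.png",c)
E
```

```text
time: 2.9
tool_pos: [481.9, 206.1, 110.9]
tcp_rot: [-180.0, 0.0, 24.7]
ft_force: [0.6, 0.5, -0.1]
finger_gap: 50.1
grip_force: 0.0
tool dxyz mm [ 1.9 -3.8 37.9] turn -0.3 now [481.9 206.1 110.9] [-180.     0.    24.7] F [ 0.6  0.5 -0.1] gap 50.1 grip 0.0 t 2.9
```

View pics/above.png

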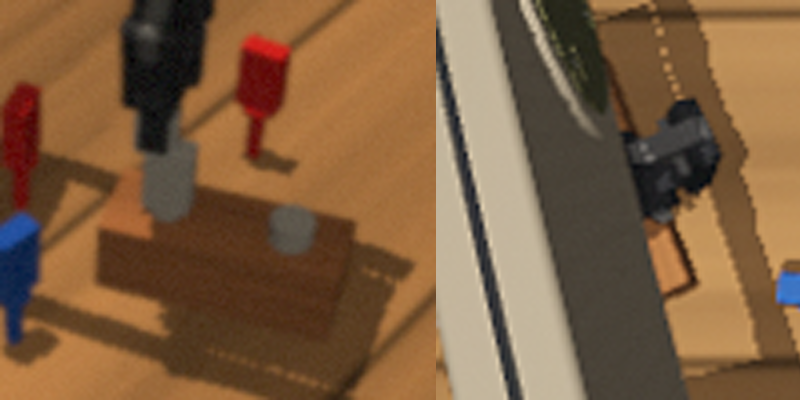

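The picture shows the fingers straddling the grey grip (left half, around (165,150)), as planned. Descending.

```bash
python3 -m handwheel '[[0.002,-0.004,0,-0.3],[0,0,0.01,0],[0,0,0.015,0],[0,0,0.015,0],[0,0,0.01,0],[0,0,0.0055,0],[0,0,0,0],[0,0,0,0]]'
python3 -m handwheel '[[0,0,0,0],[0,0,0,0],[0,0,0,0],[0,0,0,0],[0,0,0,0],[0,0,0,0],[0,0,0,0],[0,0,0,0]]' 0 20
python3 h.py 482 210.3 54.5 25; python3 -c "
from bench import r;print(r.sense()['wrist_torque'])"
```

```text
time: 3.8
tool_pos: [482.5, 211.0, 55.9]
tcp_rot: [180.0, -0.0, 25.1]
ft_force: [0.4, 0.2, 0.5]
finger_gap: 50.3
grip_force: 0.0
time: 4.6
tool_pos: [482.8, 211.2, 56.5]
tcp_rot: [180.0, -0.1, 25.1]
ft_force: [-1.1, -0.6, 6.6]
finger_gap: 13.8
grip_force: 26.3
tool dxyz mm [-1.1  0.5  2. ] turn 0.1 now [482.8 211.2  56.5] [ 1.80e+02 -1.00e-01  2.51e+01] F [-1.1 -0.6  6.6] gap 13.8 grip 26.326277554035187 t 4.6
[ 0.0028903   0.1879441  -0.01152274]
```

```bash
python3 -m handwheel '[[0,0,0,0],[0,0,0,0],[0,0,-0.005,0],[0,0,-0.010,0],[0,0,-0.010,0],[0,0,-0.010,0],[0,0,-0.010,0],[0,0,-0.02,0],[0,0,-0.02,0],[0,0,-0.02,0]]' - 40
python3 h.py 501.4 -141.3 160 41
```

```text
time: 5.6
tool_pos: [482.0, 210.6, 162.1]
tcp_rot: [180.0, 0.0, 25.1]
ft_force: [0.1, 0.7, -0.2]
finger_gap: 13.4
grip_force: 40.1
tool dxyz mm [-131.5  327.     2.1] turn -15.9 now [482.  210.6 162.1] [180.    0.   25.1] F [ 0.1  0.7 -0.2] gap 13.4 grip 40.08410453796387 t 5.6
```

```bash
python3 -m handwheel '[[-0.006,0.015,0,0],[-0.013,0.033,0,0],[-0.013,0.033,0,0],[-0.014,0.034,0,0],[-0.014,0.035,0,0],[-0.014,0.035,0,0],[-0.014,0.035,0,0],[-0.014,0.034,0,0],[-0.014,0.034,0,0],[-0.013,0.033,0,0]]'
python3 -m handwheel '[[-0.003,0.006,0,0],[0,0,0,-8],[0,0,0,-8],[0,0,0,0],[0,0,0,0]]'
python3 - <<'E'
from h import *
go(501.4,-141.3,160,41)
s=r.snapshot("scene")[190:330,130:310,::-1];t=r.snapshot("top")[110:220,270:390,::-1]
f=lambda i,h:cv2.resize(i,(int(i.shape[1]*h/i.shape[0]),h),interpolation=cv2.INTER_CUBIC)
c=np.hstack([f(s,360),f(t,360)])[:, :800];cv2.imwrite("pics/eye1.png",c);print(c.shape,360/140,360/110)
E
```

```text
time: 6.6
tool_pos: [501.0, -136.3, 161.5]
tcp_rot: [180.0, 0.0, 25.0]
ft_force: [-0.3, -0.2, -0.5]
finger_gap: 13.6
grip_force: 40.1
time: 7.1
tool_pos: [501.2, -140.8, 161.1]
tcp_rot: [-180.0, 0.0, 40.8]
ft_force: [-0.0, -0.1, -0.9]
finger_gap: 13.7
grip_force: 40.1
tool dxyz mm [-0.2  0.5  1.1] turn -0.2 now [ 501.2 -140.8  161.1] [-180.     0.    40.8] F [-0.  -0.1 -0.9] gap 13.7 grip 40.0589257478714 t 7.1
(360, 800, 3) 2.5714285714285716 3.272727272727273
```

View pics/eye1.png

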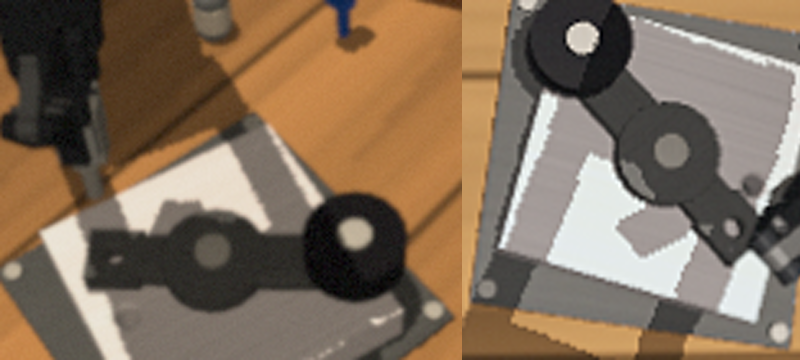

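The left half shows the pin tip over the arm's ear, around (95,195), with the eye at (117,259). In the top view the gripper hides the tip. I'll lower to just above the eye and measure the tip against it.

```bash
python3 -m handwheel '[[0,0,0.015,0],[0,0,0.015,0],[0,0,0.015,0],[0,0,0.006,0],[0,0,0,0],[0,0,0,0],[0,0,0,0]]'
python3 - <<'E'
from h import *
go(501.4,-141.3,106,41)
s=r.snapshot("scene")[235:310,135:215,::-1];t=r.snapshot("top")[130:210,320:390,::-1]
f=lambda i,k:cv2.resize(i,None,fx=k,fy=k,interpolation=cv2.INTER_CUBIC)
a,b=f(s,6),f(t,5);b=cv2.copyMakeBorder(b,0,450-b.shape[0],0,0,0)if b.shape[0]<450 else b[:450];cv2.imwrite("pics/eye2.png",np.hstack([a,b])[:,:800])
E
```

```text
time: 7.9
tool_pos: [501.9, -141.4, 110.5]
tcp_rot: [179.9, -0.0, 41.1]
ft_force: [-0.3, 0.1, -0.0]
finger_gap: 13.6
grip_force: 40.1
tool dxyz mm [-0.3 -0.4  4.5] turn 0.1 now [ 501.9 -141.4  110.5] [179.9  -0.   41.1] F [-0.3  0.1 -0. ] gap 13.6 grip 40.06048142910004 t 7.9
```

View pics/eye2.png

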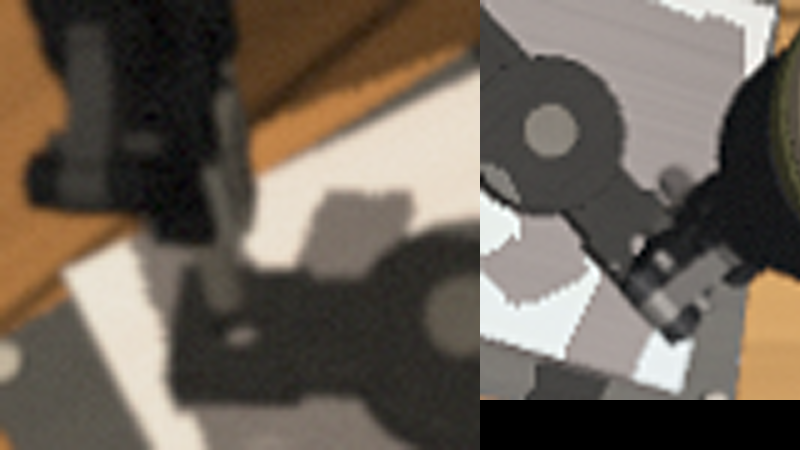

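Left half: the tip ends at about (227,303), just above and slightly left of the eye at (237,337). The top view is blocked by the gripper.

```bash
python3 - <<'E'
from h import *
for z in(60,63,65):
  print(z,at("scene",(172.4,285.1),z))
print(at("scene",(174.1,290.8),52))
E
```

```text
60 [ 499.89128395 -142.50991494]
63 [ 501.65404148 -143.42832816]
65 [ 502.82921316 -144.04060364]
[ 504.89864721 -145.03794779]
```

```bash
python3 -m handwheel '[[0.0015,0,0,0],[0,0,0.005,0],[0,0,0.003,0],[0,0,0.002,0],[0,0,0.002,0],[0,0,0.001,0],[0,0,0,0]]'
python3 h.py 501.4 -141.3 97 41
```

```text
time: 8.7
tool_pos: [502.3, -140.1, 96.6]
tcp_rot: [-180.0, 0.0, 41.1]
ft_force: [0.2, 0.6, -1.0]
finger_gap: 13.3
grip_force: 40.1
tool dxyz mm [-1.5  0.3 -0.4] turn 0.1 now [ 502.3 -140.1   96.6] [-180.     0.    41.1] F [ 0.2  0.6 -1. ] gap 13.3 grip 40.060343742370605 t 8.7
```

```bash
python3 -m handwheel '[[0,0,0.001,0],[0,0,0.001,0],[0,0,0.001,0],[0,0,0.001,0],[0,0,0,0]]'
python3 -m handwheel '[[0,0,0.001,0],[0,0,0.001,0],[0,0,0.001,0],[0,0,0,0]]'
```

```text
time: 9.2
tool_pos: [502.3, -140.1, 92.6]
tcp_rot: [-180.0, 0.0, 41.1]
ft_force: [0.1, -0.4, -0.5]
finger_gap: 13.5
grip_force: 40.1
time: 9.6
tool_pos: [502.3, -140.1, 89.6]
tcp_rot: [-180.0, 0.0, 41.1]
ft_force: [0.8, 0.0, -0.9]
finger_gap: 13.6
grip_force: 40.1
```

```bash
python3 -m handwheel '[[0,0,0.001,0],[0,0,0.001,0],[0,0,0.001,0],[0,0,0.001,0],[0,0,0,0]]'
python3 -m handwheel '[[0,0,0.001,0],[0,0,0.001,0],[0,0,0.001,0],[0,0,0,0]]'
```

```text
time: 10.1
tool_pos: [502.3, -140.1, 85.6]
tcp_rot: [-180.0, 0.0, 41.1]
ft_force: [0.4, 0.8, -1.4]
finger_gap: 13.1
grip_force: 40.1
time: 10.5
tool_pos: [502.3, -140.1, 82.6]
tcp_rot: [-180.0, 0.0, 41.1]
ft_force: [1.7, 0.9, -1.0]
finger_gap: 13.4
grip_force: 40.1
```

```bash
python3 -m handwheel '[[0.0001,0.0025,0,-2.5],[0.0001,0.0025,0,-2.5],[0.0001,0.0025,0,-2.5],[0.0001,0.0025,0,-2.5],[0,0,0,0],[0,0,0,0]]'
cat > ang.py <<'E'
from h import *
s=r.sense();p=np.array(s['tool_pos'])[:2];w=np.radians(s['tcp_rot'][2]);q=p-1.4*np.array([np.cos(w),np.sin(w)])-[546.2,-102.4]
th=np.arctan2(q[1],q[0]);F=np.array(s['ft_force'])
print("pin rad",np.linalg.norm(q).round(1),"deg",np.degrees(th).round(1),"swing",round(th+np.radians(139.2),3),"Frad",(F[:2]@q/np.linalg.norm(q)).round(1),"Ftan",(F[1]*np.cos(th)-F[0]*np.sin(th)).round(1),"yaw",np.degrees(w).round(1))
E
python3 ang.py
```

```text
time: 11.1
tool_pos: [509.1, -146.7, 82.5]
tcp_rot: [-179.9, 0.0, 51.0]
ft_force: [-5.4, 1.5, 2.4]
finger_gap: 13.6
grip_force: 40.4
pin rad 59.2 deg -130.0 swing 0.161 Frad 2.4 Ftan -5.1 yaw 51.0
```

```bash
python3 -m handwheel '[[0.0001,0.0025,0,-2.5],[0.0001,0.0025,0,-2.5],[0.0001,0.0025,0,-2.5],[0.0001,0.0025,0,-2.5],[0.0001,0.0025,0,-2.5],[0.0001,0.0025,0,-2.5],[0,0,0,0],[0,0,0,0]]'
python3 ang.py
```

```text
time: 11.9
tool_pos: [521.7, -154.6, 82.4]
tcp_rot: [-179.9, 0.0, 66.0]
ft_force: [-6.0, -0.9, 2.2]
finger_gap: 13.6
grip_force: 40.5
pin rad 59.1 deg -115.1 swing 0.421 Frad 3.4 Ftan -5.1 yaw 66.0
```

```bash
python3 -m handwheel '[[-0.0005,0,0.0005,0],[0,0,0.0005,0],[0,0,0.0005,0],[0,0,0,0]]'; python3 ang.py
python3 -m handwheel '[[0,0,0.0005,0],[0,0,0.0005,0],[0,0,0,0]]'
```

```text
time: 12.3
tool_pos: [521.8, -155.0, 81.4]
tcp_rot: [-179.9, 0.0, 66.0]
ft_force: [-5.5, 0.6, 5.3]
finger_gap: 13.5
grip_force: 40.8
pin rad 59.4 deg -114.8 swing 0.425 Frad 1.8 Ftan -5.3 yaw 66.0
time: 12.6
tool_pos: [521.9, -155.1, 81.2]
tcp_rot: [-179.9, 0.0, 66.0]
ft_force: [-9.0, 1.2, 11.6]
finger_gap: 13.2
grip_force: 41.8
```

The tip stands on the plate, with about 10 N upward on the tool. Now I feel along the arc.

```bash
python3 -m handwheel '[[0,0.001,0,-1],[0,0.001,0,-1],[0,0.001,0,-1],[0,0.001,0,-1],[0,0,0,0]]';python3 ang.py
python3 -m handwheel '[[0,0.001,0,-1],[0,0.001,0,-1],[0,0,0,0]]';python3 ang.py
```

```text
time: 13.1
tool_pos: [525.4, -156.6, 80.8]
tcp_rot: [-179.9, 0.0, 70.0]
ft_force: [-7.3, 1.4, 7.1]
finger_gap: 13.7
grip_force: 41.1
pin rad 59.4 deg -111.0 swing 0.493 Frad 1.3 Ftan -7.3 yaw 70.0
time: 13.4
tool_pos: [527.4, -157.3, 80.4]
tcp_rot: [-179.9, 0.0, 72.0]
ft_force: [-6.1, 0.3, 3.9]
finger_gap: 12.9
grip_force: 40.7
pin rad 59.4 deg -108.8 swing 0.53 Frad 1.6 Ftan -5.9 yaw 72.0
```

```bash
python3 -m handwheel '[[0,0.001,0,-1],[0,0.001,0,-1],[0,0,0,0]]';python3 ang.py
python3 -m handwheel '[[0,0,0.001,0],[0,0,0.001,0],[0,0,0,0]]';python3 ang.py
```

```text
time: 13.7
tool_pos: [529.2, -157.9, 80.3]
tcp_rot: [-179.9, 0.0, 74.0]
ft_force: [-4.8, 0.2, 4.5]
finger_gap: 13.6
grip_force: 40.7
pin rad 59.5 deg -107.0 swing 0.563 Frad 1.3 Ftan -4.7 yaw 74.0
time: 14.0
tool_pos: [529.2, -157.9, 78.2]
tcp_rot: [-179.9, 0.0, 74.0]
ft_force: [-7.1, -0.4, 1.9]
finger_gap: 14.1
grip_force: 40.7
pin rad 59.5 deg -107.0 swing 0.561 Frad 2.5 Ftan -6.6 yaw 74.0
```

The pin has sunk 2 mm with little force, so it has found the hole. Push on.

```bash
python3 -m handwheel '[[0,0,0.001,0],[0,0,0.001,0],[0,0,0.001,0],[0,0,0.001,0],[0,0,0,0]]';python3 ang.py
python3 -m handwheel '[[0,0,0.001,0],[0,0,0.001,0],[0,0,0.001,0],[0,0,0.001,0],[0,0,0,0]]';python3 ang.py
```

```text
time: 14.5
tool_pos: [529.1, -157.9, 74.1]
tcp_rot: [-179.9, 0.0, 74.0]
ft_force: [-6.6, -0.5, 2.6]
finger_gap: 13.1
grip_force: 40.7
pin rad 59.5 deg -107.1 swing 0.56 Frad 2.4 Ftan -6.1 yaw 74.0
time: 15.0
tool_pos: [529.1, -158.0, 70.2]
tcp_rot: [-179.9, 0.0, 74.0]
ft_force: [-6.4, -0.1, 2.6]
finger_gap: 13.6
grip_force: 40.7
pin rad 59.5 deg -107.1 swing 0.561 Frad 2.0 Ftan -6.1 yaw 74.0
```

```bash
python3 -m handwheel '[[0,0,0.001,0],[0,0,0.001,0],[0,0,0.001,0],[0,0,0.001,0],[0,0,0.001,0],[0,0,0,0]]'
python3 -m handwheel '[[0,0,0.0005,0],[0,0,0.0005,0],[0,0,0.0005,0],[0,0,0.0005,0],[0,0,0,0]]';python3 ang.py
```

```text
time: 15.6
tool_pos: [529.1, -158.0, 65.1]
tcp_rot: [-179.9, 0.0, 74.0]
ft_force: [-6.6, -0.6, 2.7]
finger_gap: 13.7
grip_force: 40.7
time: 16.1
tool_pos: [529.4, -158.1, 63.5]
tcp_rot: [-179.9, 0.0, 74.0]
ft_force: [-7.0, 0.1, 4.3]
finger_gap: 13.6
grip_force: 40.9
pin rad 59.6 deg -106.8 swing 0.565 Frad 1.9 Ftan -6.8 yaw 74.0
```

```bash
python3 -m handwheel '[[0,0,0.0005,0],[0,0,0.0005,0],[0,0,0.0005,0],[0,0,0,0]]';python3 ang.py
```

```text
time: 16.5
tool_pos: [530.5, -158.4, 63.4]
tcp_rot: [179.9, 0.0, 74.0]
ft_force: [-7.2, 2.2, 11.8]
finger_gap: 13.7
grip_force: 41.9
pin rad 59.6 deg -105.7 swing 0.585 Frad -0.1 Ftan -7.5 yaw 74.0
```

The pin has hit a hard stop 18 mm below plate contact, so it is home. I ease off the side load, then let go.

```bash
python3 -m handwheel '[[0,-0.0005,-0.0005,0],[0,-0.0005,-0.0003,0],[0,-0.0005,0,0],[0,-0.0005,0,0],[0,0,0,0]]';python3 ang.py
python3 -m handwheel '[[0,-0.0005,0,0],[0,-0.0005,0,0],[0,0,0,0]]' - 25;python3 ang.py
```

```text
time: 17.0
tool_pos: [528.1, -157.8, 63.5]
tcp_rot: [180.0, 0.1, 74.0]
ft_force: [-6.9, -0.2, 7.6]
finger_gap: 13.2
grip_force: 41.3
pin rad 59.7 deg -108.0 swing 0.544 Frad 2.4 Ftan -6.5 yaw 74.0
time: 17.3
tool_pos: [527.2, -157.6, 63.5]
tcp_rot: [179.9, 0.1, 74.0]
ft_force: [-5.0, -0.3, 6.5]
finger_gap: 13.5
grip_force: 41.1
pin rad 59.7 deg -108.9 swing 0.529 Frad 1.9 Ftan -4.6 yaw 74.0
```

```bash
python3 -m handwheel '[[0,-0.0005,0,0],[0,-0.0005,0,0],[0,0,0,0],[0,0,0,0]]';python3 ang.py
python3 -m handwheel '[[0,-0.0003,0,0],[0,-0.0004,0,0],[0,0,0,0],[0,0,0,0]]';python3 ang.py
```

```text
time: 17.7
tool_pos: [527.0, -157.5, 63.5]
tcp_rot: [179.9, 0.0, 74.0]
ft_force: [-1.5, -2.0, 6.3]
finger_gap: 13.3
grip_force: 40.9
pin rad 59.7 deg -109.1 swing 0.525 Frad 2.4 Ftan -0.8 yaw 74.0
time: 18.1
tool_pos: [526.8, -157.4, 63.5]
tcp_rot: [179.8, 0.0, 74.1]
ft_force: [2.4, -4.7, 4.0]
finger_gap: 13.6
grip_force: 40.7
pin rad 59.7 deg -109.4 swing 0.52 Frad 3.6 Ftan 3.8 yaw 74.1
```

```bash
python3 -m handwheel '[[0,0.0005,0,0],[0,0,0,0]]'
python3 -m handwheel '[[0,0,0,0],[0,0,0,0],[0,0,0,0],[0,0,0,0],[0,0,0,0],[0,0,0,0]]' 0.04
python3 -m handwheel '[[0,0,-0.005,0],[0,0,-0.01,0],[0,0,-0.015,0],[0,0,-0.03,0],[0,0,-0.04,0],[0,0,-0.04,0],[-0.03,0,0,0],[-0.03,0,0,0],[-0.03,0,0,0],[0,0,0,0]]'
python3 - <<'E'
from h import *
s=r.snapshot("scene")[200:340,130:320,::-1];t=r.snapshot("top")[100:225,265:395,::-1]
f=lambda i,h:cv2.resize(i,(int(i.shape[1]*h/i.shape[0]),h),interpolation=cv2.INTER_CUBIC)
cv2.imwrite("pics/end.png",np.hstack([f(s,320),f(t,320)])[:, :800])
E
```

```text
time: 18.3
tool_pos: [526.9, -157.4, 63.5]
tcp_rot: [179.9, 0.0, 74.1]
ft_force: [0.6, -5.0, 6.0]
finger_gap: 13.4
grip_force: 41.1
time: 18.9
tool_pos: [525.9, -156.5, 62.5]
tcp_rot: [-180.0, -0.0, 74.1]
ft_force: [-0.6, -0.1, 0.0]
finger_gap: 40.1
grip_force: 0.0
time: 19.9
tool_pos: [500.5, -246.4, 204.5]
tcp_rot: [179.9, 0.1, 73.9]
ft_force: [-0.0, 0.6, 1.4]
finger_gap: 39.9
grip_force: 0.0
```

View pics/end.png

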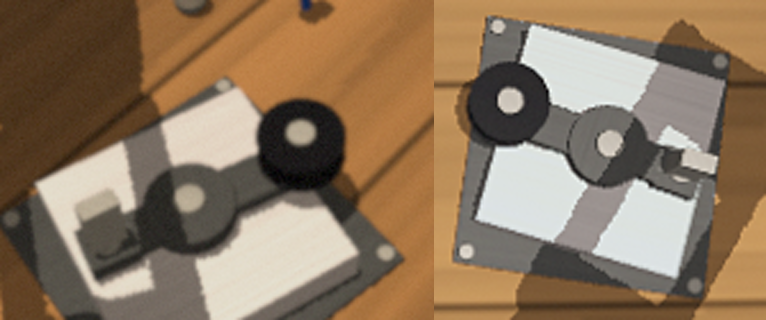

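The arm is wound and the pin stands in the eye, with the grip top at scene crop (98,205) and top crop (700,161). I'll check the seating height by triangulating the grip top, which should be about 98 mm.

```bash
python3 - <<'E'
from h import *
a,d=ray("scene",(130+98/2.286-.3,200+205/2.286-.3));b,e=ray("top",(265+266/2.56-.3,100+161/2.56-.3))
s=np.linalg.lstsq(np.c_[d,-e],b-a,rcond=None)[0];print(a+s[0]*d,b+s[1]*e)
E
```

```text
[ 526.14239874 -157.81752649   95.14575949] [ 525.72769216 -158.29046685   95.24434836]
```

```bash
python3 -c "
from bench import r;print(r.hand_in())"
```

```text
the job is handed in; nothing more can be done
None
```

The pin is through the eye and fully home in the plate hole, holding the tensioner wound at about 0.53 rad by itself; I handed the job in at about 20 s, with wrist forces in the readings staying below about 15 N.

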